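# Clear the lodged T-nut from the repair bench's slotted board

## Robot

A 6-joint arm with a two-finger parallel gripper is mounted at the origin on the work surface. World frame = base frame: x ahead of the robot, y to its left, z up, the work surface at z = 0. Lengths are in m, angles in rad, forces in N, time in s.
With the tool pointing down it reaches from about 0.325 to 0.9 m from the base axis. Payload 6.1 kg.
Tool frame: the origin (TCP) lies midway between the tips of the shut fingers; the grasp point (between the pads) lies 19 mm behind it; y points along the fingers, z is the direction in which the jaws open and shut, and the axes are right-handed (so a half turn about y gives the same grasp; the last joint's range is limited). The gripper opens to 87 mm and grips with 3 to 60 N. Pads are 19 mm wide; open, the fingers measure 117 mm over their backs; the gripper's body (75 mm by 190 mm) begins 51 mm behind the grasp point.
Start: joints at [-1.259, 0.22, 1.526, -0, 1.395, -0.126], TCP at [0.265, -0.566, 0.223] pointing down, gripper open.
Joint ranges: [-2.98, 2.98], [-0.91, 2.08], [0.09, 2.57], [-1.24, 4.39], [0.2, 2.65], [-2.68, 2.68]. Speed limits (rad/s): [2.57, 2.57, 3.01, 3.14, 3.14, 3.14].

## Interface

Orientations are given as a rotation vector (axis times angle).
In Python, from rig import env gives the robot as it stands.
- The arm moves only by the tool carry_out, never from a script. Its argument "series" is a list of rows, each an object with "travel": the shift along the tool's x, y, z in mm, a list of three; "spin": the turn about the tool's y in degrees. A call has exactly 5 rows; each row shifts and turns the commanded pose from where the row before left it, along the tool's axes as they then stand; what a row does not reach is not made up. A row lasts 1/12 s, in which the tool goes at most 41.7 mm and 7.16 degrees, less where a joint would pass 70% of its speed; a pose out of reach is approached as far as the arm can. A call with a gripper value outside its range is refused whole. "gripper" is the closure in counts, from 0 (fully open) to 255 (shut), set as the call begins (left out, the last holds). The fingers move at their own pace and stop on an object; "squeeze" is the grip in N (left out, the last holds). Time passes only in rows, so rows that do not move let the fingers close, or fill a call up. It gives the time, the measured TCP pose, the force and the opening at its end, in the units of the state.
- env.get_obs(): the state, without advancing time (a new reading comes with each control period).
- env.capture(name): name is "scene" or "side" or "wrist"; returns the picture (420x560x3 uint8, blue, green, red); there is no depth.
- env.get_calibration(name): a dict with "fovy" (degrees; the focal length in pixels is half the picture's height over the tangent of half this angle, whatever the lens; pixels are square), "cx", "cy" (the principal point, pixels), "distortion" ([k1, k2, p1, p2, k3] as OpenCV has them; the pictures are not rectified), "rvec" (rotation vector, rad) and "tvec" (3), from world to camera coordinates, as OpenCV has them. Camera axes: x right, y down, z forward; pixel columns grow to the right and rows downward; lengths in m; the calibration is good to about 2 mm. A picture is of the moment at which its call begins: read the wrist's pose just before it. get_calibration takes no time and is no camera call; for the wrist camera it gives the pose at the moment of the call.
- env.sign_off(): hands the job in, once; it reports no verdict.
The state is a dict: "clock": time; "q": joint angles; "qvel": joint speeds; "joint_torque": joint torques, N m; "tcp_pos": TCP position; "ee_rot": TCP orientation; "ft_force": force on the tool from outside, world axes, zero at the start; "wrist_torque": the same for the moment, N m; "grip_width": finger opening in m.
Only numpy, scipy, OpenCV 4.12 (cv2) and the standard library are available. Lean on these libraries where they do the work, as an engineer would, in place of code of your own. Each camera call takes 0.05 s, during which the arm holds its last target.

## Task

A broken brass T-nut is lodged in one of the two T-slots of the fixture board. Take the red-handled slot scraper from its parking block, set its blade down into that slot behind the nut and push the nut out of the open end so that it drops into the blue tray, without touching the nut with the gripper. Leave the scraper standing upright in that slot, let go of it, and leave the black-knobbed hold-down in the other slot where it is.

Things in the scene. Friction and masses are not known exactly. Their poses are not given: they have to be found in the camera images.
- board: Fixed wooden board 200 x 240 (y) x 72 mm high; origin: centre of underside, on the bench. Two T-slots along its y, centres at x = -55 and +55, closed end y = 105, open end y = -120 (about world -y; yaw within 12 deg). Slot: dark floor z = 48, 52 wide; neck 36 wide between aluminium lips, z 66 to 72, which stop at y = -80 (last 40 mm is 52 wide up to the top). Lip and wood tops level.
- tray_in (a point): Centre of the floor of the blue catch tray, part of the board, below the open end of both slots; axes as the board's, from which it lies at y = -173, z = 4. Inside 194 (x) by 99 (y) mm, outer rim 36 mm above its floor.
- scraper: Loose red-handled scraper, 220 g, upright. Origin: centre of blade tip, z up. Blade 16 (x, across slot) x 8, z 0 to 20; shoulder plate 70 (x) x 50, z 20 to 26; square handle 26 x 26, z 26 to 101. Starts with its shoulder on a fixed grooved wooden block (90 x 80, 40 high). In a slot the shoulder rests on the board top, tip 4 mm over the floor, and it stands by itself. Same either way round.
- scrap: Loose broken brass T-nut, the scrap, 180 g: plate 46 (x) by 40 (y, along the slot) by 14 mm, round stub 18 wide, 5 high on top. Origin: centre of underside, at first on the floor of either slot, at y = -40 to 50 of the board, axes as the board's. Too wide for the neck; slides under 1 to 3 N and tips off the open end once its middle is past it.
- holddown: Loose hold-down with black star knob, in the other slot, to stay there: foot 46 by 40 mm under the lips, steel washer 48 wide above them, knob about 37 wide. Origin: centre of the foot's underside, on the slot floor; knob top 52 mm above it.
Mind the look-alikes: they are no part of the job. Of the things that look like the scraper, the smallest one is meant.

How it is judged:
On the way, in this order (a step that is already met when the one before it is completed fails the run):
1. the scraper's blade is down in the nut's slot, behind the nut (on the side away from the open end) (z of scraper in the frame of board between 0.044 and 0.066 m and y of scraper in the frame of board between -0.125 and 0.108 m and x of scraper in the frame of scrap between -0.03 and 0.03 m and y of scraper in the frame of scrap above 0.015 m and y of scrap in the frame of board above -0.055 m), for 0.1 s.
2. the nut is carried along the slot towards the open end with the scraper's blade close behind it (z of scraper in the frame of board between 0.044 and 0.066 m and y of scraper in the frame of board between -0.125 and 0.108 m and x of scraper in the frame of scrap between -0.03 and 0.03 m and y of scraper in the frame of scrap between 0.015 and 0.045 m and y of scrap in the frame of board below -0.06 m and z of scrap in the frame of board above 0.04 m), for 0.05 s.
At the end, for the whole second after the job is handed in: Nut at rest in the blue tray, its origin less than 40 mm above the bench; scraper released, at rest in the slot that held the nut, upright within 10 degrees, blade tip below the lips (under 66 mm above the bench); hold-down within 20 mm of its start (x of scrap in the frame of board between -0.099 and 0.099 m and y of scrap in the frame of board between -0.224 and -0.121 m and z of scrap in the frame of board below 0.04 m and linear speed of each of scrap, scraper below 0.03 m/s and angle between scraper's own z axis and vertical below 0.17 rad and z of scraper in the frame of board between 0.044 and 0.066 m and y of scraper in the frame of board between -0.125 and 0.108 m and ((x of scraper in the frame of board between 0.025 and 0.085 m and x of holddown in the frame of board below 0 m) or (x of scraper in the frame of board between -0.085 and -0.025 m and x of holddown in the frame of board above 0 m)) and distance of holddown from where it was at the start of the episode below 0.02 m); the robot touches nothing.
It fails at once if the gripper touches the brass nut (contact force between the fingers and scrap above 0.5 N).
It fails at once if the hold-down is moved by more than 20 mm (distance of holddown from where it was at the start of the episode above 0.02 m).
It also fails if it takes over 40 s, if anything falls off the work surface, if the arm or the gripper's body presses on something with over 40 N, if the wrist force passes 120 N, or if a joint passes its speed limit or range.

## Working session

There is one attempt and no reset: what is moved stays moved. The work goes in short steps, Python scripts to look and compute and a tool call to move; the robot and the scene stay as the last step left them, time stands still between calls to the robot, and variables do not carry over. Pictures are saved under pics/ and viewed, and the job is handed in when it is done.

Besides the shell and the picture viewer there is one more tool, called after "Emit:" by a JSON object that holds its "op" and its "data", one argument or row to a line. carry_out: Moves the arm, as the interface text tells. Its arguments: {"type":"object","properties":{"series":{"type":"array","items":{"type":"object","properties":{"travel":{"type":"array","items":{"type":"number"}},"spin":{"type":"number"}}}},"gripper":{"type":"number"},"squeeze":{"type":"number"}},"required":["series"]}

```bash
ls; mkdir -p pics; python3 - <<'E'
from rig import env
import cv2
o=env.get_obs();print({k:o[k] for k in('clock','tcp_pos','ee_rot','grip_width')})
for n in("scene","side","wrist"):
    print(n,env.get_calibration(n))
    cv2.imwrite(f"pics/a_{n}.png",env.capture(n))
E
```

```text
pics
{'clock': 0.0, 'tcp_pos': array([ 0.26477879, -0.56547251,  0.22144974]), 'ee_rot': array([-0.44046475,  1.98108844, -1.9772443 ]), 'grip_width': 0.08677566964316893}
scene {'fovy': 56.48560037015526, 'cx': 283.94158718339935, 'cy': 208.06594446982731, 'distortion': array([0.00732355, 0.        , 0.        , 0.        , 0.        ]), 'rvec': array([ 1.74880552,  1.7295529 , -0.75835806]), 'tvec': array([-0.12593871, -0.29643015,  1.19183182])}
side {'fovy': 44.5813394850077, 'cx': 282.469365946843, 'cy': 221.01654096171364, 'distortion': array([-0.09564132,  0.        ,  0.        ,  0.        ,  0.        ]), 'rvec': array([ 2.01588312, -0.51649647,  0.27942923]), 'tvec': array([-0.34003044,  0.22467181,  0.74861657])}
wrist {'fovy': 71.68795260500609, 'cx': 280.60038352097456, 'cy': 208.35234610604473, 'distortion': array([-0.05596078,  0.        ,  0.        ,  0.        ,  0.        ]), 'rvec': array([-2.43305936,  1.54758838,  0.23245441]), 'tvec': array([-0.62500908, -0.0357557 ,  0.39195359])}
```

View pics/a_scene.png

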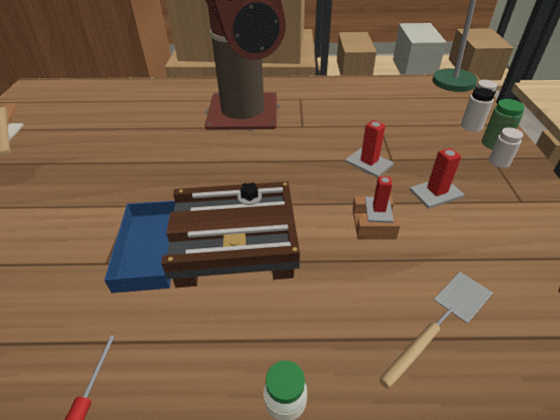

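View pics/a_side.png

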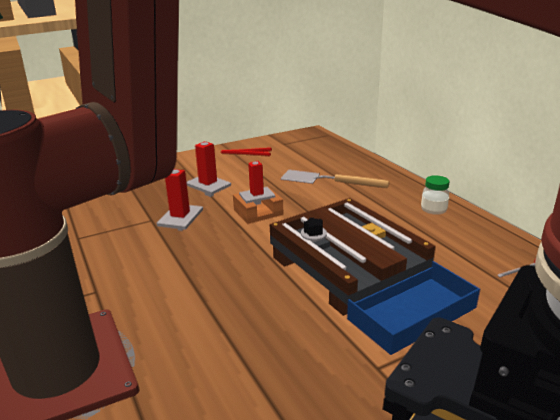

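View pics/a_wrist.png

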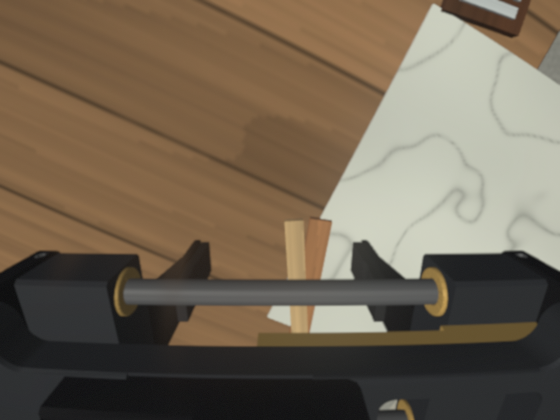

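The scene view shows the tray on the left (world -y) around (145,245). The nut is at (235,241) in the near (+x) slot and the hold-down at (249,192) in the far slot. The smallest red scraper stands on the grooved block at (380,205). I'll enlarge both.

```bash
python3 - <<'E'
import cv2
a=cv2.imread("pics/a_scene.png")
cv2.imwrite("pics/c1.png",cv2.resize(a[170:300,100:310],None,fx=3.8,fy=3.8,interpolation=cv2.INTER_CUBIC))
cv2.imwrite("pics/c2.png",cv2.resize(a[165:245,340:420],None,fx=7,fy=7,interpolation=cv2.INTER_CUBIC))
b=cv2.imread("pics/a_side.png")
cv2.imwrite("pics/c3.png",cv2.resize(b[150:235,220:300],None,fx=7,fy=7,interpolation=cv2.INTER_CUBIC))
cv2.imwrite("pics/c4.png",cv2.resize(b[180:360,260:490],None,fx=3.3,fy=3.3,interpolation=cv2.INTER_CUBIC))
E
```

```text
(no output)
```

View pics/c1.png

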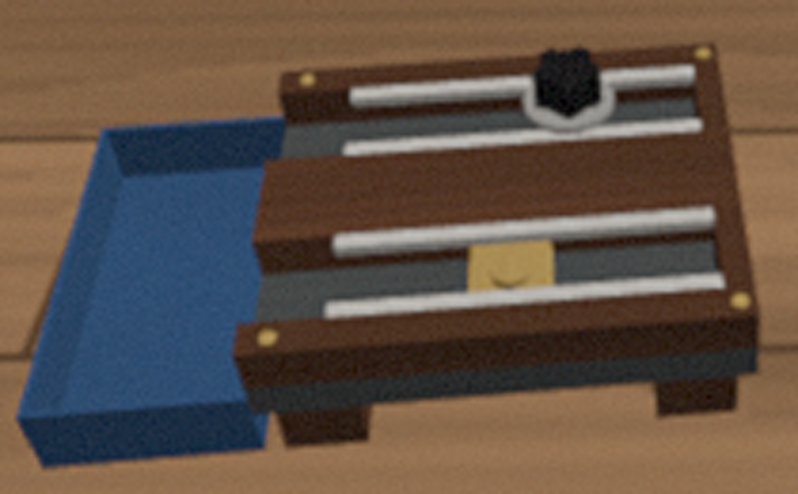

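View pics/c2.png

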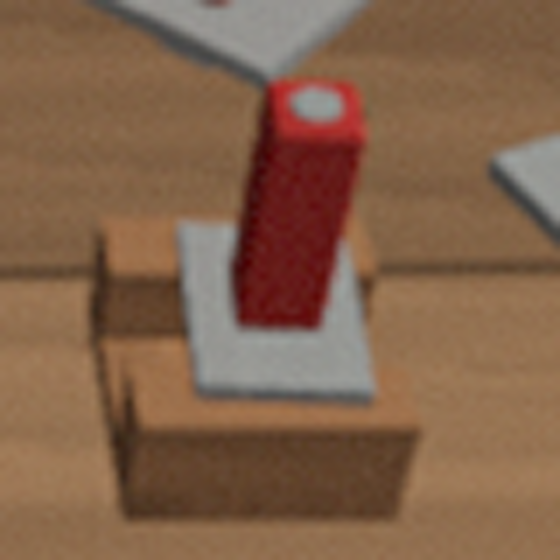

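View pics/c3.png

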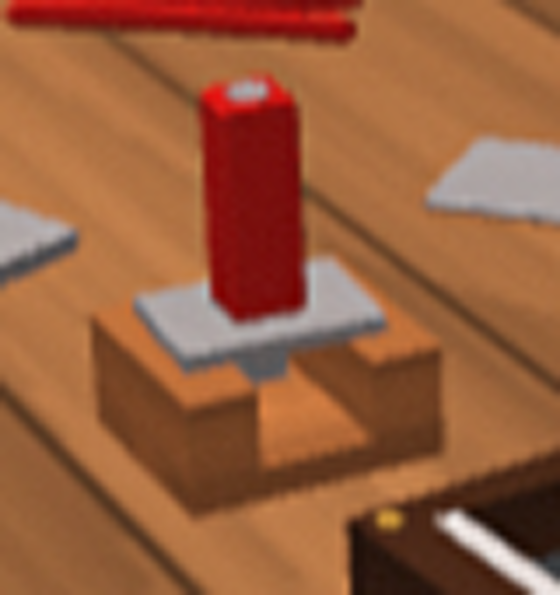

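View pics/c4.png

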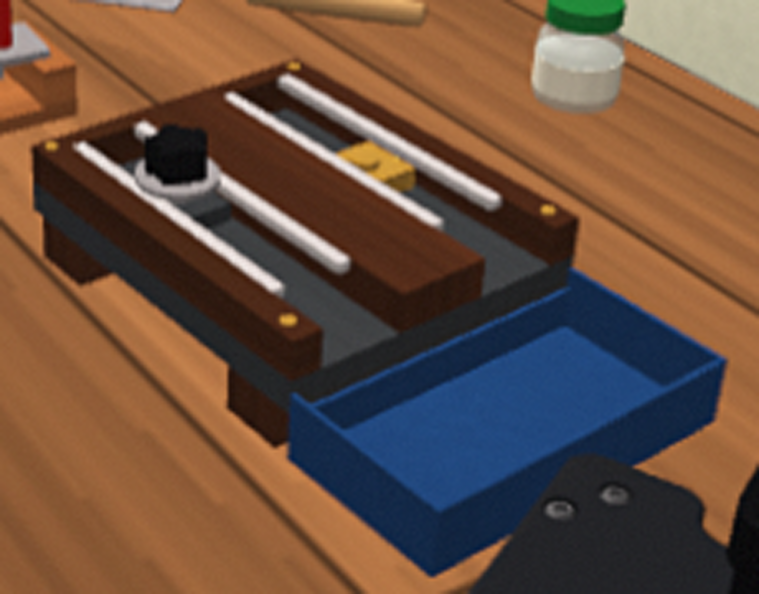

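```bash
cat > h.py <<'E'
import numpy as np,cv2
from scipy.optimize import least_squares
from scipy.spatial.transform import Rotation as R
def K(c):
    f=210/np.tan(np.radians(c['fovy'])/2); return np.array([[f,0,c['cx']],[0,f,c['cy']],[0,0,1.]])
def proj(P,c): return cv2.projectPoints(np.asarray(P,float).reshape(-1,1,3),c['rvec'],c['tvec'],K(c),c['distortion'])[0].reshape(-1,2)
def ray(px,c,z):
    u=cv2.undistortPoints(np.array([[px]],float),K(c),c['distortion'])[0,0]
    Rm=cv2.Rodrigues(c['rvec'])[0]; o=-Rm.T@c['tvec']; d=Rm.T@np.array([u[0],u[1],1]); return o+d*(z-o[2])/d[2]
def tf(p,P):
    P=np.asarray(P,float); c,s=np.cos(p[2]),np.sin(p[2]); return np.c_[p[0]+c*P[:,0]-s*P[:,1],p[1]+s*P[:,0]+c*P[:,1],P[:,2]]
def fit(obs,p0):
    f=lambda p:np.concatenate([(proj(tf(p,P),c)-np.array(u)).ravel() for P,u,c in obs])
    r=least_squares(f,p0,loss='soft_l1'); return r.x,r.fun.reshape(-1,2)
E
cat > m1.py <<'E'
from h import *
from rig import env
S=env.get_calibration('scene');D=env.get_calibration('side')
a=np.array
B=a([[-100,-120,72],[-100,120,72],[100,120,72],[100,-120,72]])/1e3
us=a([[281,74],[716,44],[757,316],[236,351]])/3.8+[100,170]
ud=a([[320,335],[34,148],[294,64],[578,218]])/3.3+[260,180]
np.set_printoptions(precision=4,suppress=True)
for o in ([(B,us,S)],[(B,ud,D)],[(B,us,S),(B,ud,D)]):
    p,r=fit(o,[0.5,-.1,0]);print('board',p,np.degrees(p[2]));
print(r)
def inb(w): 
    c,s=np.cos(p[2]),np.sin(p[2]);d=w[:2]-p[:2];return a([c*d[0]+s*d[1],-s*d[0]+c*d[1],w[2]])*1e3
for q in ((469,265),(554,260)): print('nut edge',inb(ray(a(q)/3.8+[100,170],S,.062)))
print('stub',inb(ray(a((510,279))/3.8+[100,170],S,.067)))
print('hd knob',inb(ray(a((568,62))/3.8+[100,170],S,.100)),inb(ray(a((176,135))/3.3+[260,180],D,.1)))
Q=a([[-13,-13,121],[-13,13,121],[13,13,121],[13,-13,121]])/1e3
# scene: image right=+y, image down=+x
for L in (0,1):
    hx,hy=((25,35),(35,25))[L]
    P=a([[-hx,-hy,46],[hx,hy,46],[hx,-hy,46],[0,0,121]])/1e3
    u1=a([[180,222],[375,393],[197,390],[317,104]])/7+[340,165]
    # side: left=(-x,+y?) 
    P2=a([[-hx,-hy,46],[-hx,hy,46],[hx,hy,46],[hx,-hy,46],[0,0,121]])/1e3
    u2=a([[187,360],[135,302],[325,258],[386,322],[247,91]])/7+[220,150]
    for o in ([(P,u1,S)],[(P2,u2,D)],[(P,u1,S),(P2,u2,D)]):
        q,r=fit(o,[.5,.15,0]);print(L,q,np.degrees(q[2]),abs(r).mean())
    print(r)
E
python3 m1.py
```

```text
board [0.5386 0.0218 0.0822] 4.708084717058787
board [0.5413 0.0169 0.1281] 7.340463500767597
board [0.5396 0.0213 0.0915] 5.244156335611803
[[-0.7781 -0.5456]
 [-0.462  -0.5573]
 [ 0.9355 -0.2298]
 [-1.4833  1.9815]
 [-7.3593  0.6744]
 [-0.6881 -1.8532]
 [ 0.4057 -2.6962]
 [ 0.5525 -1.5917]]
nut edge [ 45.1554 -15.3309  62.    ]
nut edge [46.2557 25.8395 62.    ]
stub [60.923   4.8698 67.    ]
hd knob [-57.5711  38.8556 100.    ] [-56.8806  36.576  100.    ]
0 [ 0.4905  0.3188 -0.3703] -21.219157763890784 2.4488766286898525
0 [ 0.4866  0.3127 -0.187 ] -10.714662793445692 2.0880738422719305
0 [ 0.4897  0.3182 -0.3084] -17.671255160562186 2.4925466773285874
[[-1.6248  0.8537]
 [ 1.9037 -0.8714]
 [-7.8399 -7.4826]
 [ 0.2111  0.2385]
 [ 1.2238 -1.1512]
 [ 5.0259 -5.7587]
 [-1.0375 -1.4747]
 [-5.0242  2.0914]
 [ 0.1721 -0.8807]]
1 [ 0.49    0.3179 -0.0838] -4.801750554804538 0.20186514752706586
1 [ 0.4863  0.3111 -0.0571] -3.273782694837819 0.3195824252275202
1 [ 0.4892  0.3171 -0.0646] -3.7009674408746362 0.5701186712199239
[[-0.9159  0.0285]
 [-0.0554 -0.2853]
 [-0.0431 -0.7324]
 [-0.4436  0.0772]
 [-0.2001 -1.2164]
 [-0.4768 -1.5024]
 [ 0.3638 -0.973 ]
 [ 0.1734 -1.9198]
 [ 0.187  -0.6679]]
```

```bash
sed -i 's/\[320,335\]/[297,345]/' m1.py; cat >> m1.py <<'E'
print('--')
for px in ((375,124),(449,152)):print(ray(px,S,.14), )
for px in ((370,160),(436,193)):print(ray(px,S,.006), )
o=env.get_obs();print(R.from_rotvec(o['ee_rot']).as_matrix())
q=np.array([.4892,.3171,-.0646])
W=env.get_calibration('wrist');Rm=cv2.Rodrigues(W['rvec'])[0];Rt=R.from_rotvec(o['ee_rot']).as_matrix()
print('cam in tool',Rt.T@(-Rm.T@W['tvec']-o['tcp_pos']),'\n',Rt.T@Rm.T)
E
python3 m1.py
```

```text
board [0.5386 0.0218 0.0822] 4.708084717058787
board [0.5358 0.016  0.0952] 5.455433059723848
board [0.5384 0.0205 0.0876] 5.0206369322256865
[[-0.8736 -1.0756]
 [-0.6823 -0.7877]
 [ 0.2157 -0.5338]
 [-2.04    1.2323]
 [-1.0881 -1.8717]
 [-0.9425 -1.6571]
 [ 0.4605 -2.4031]
 [ 0.3745 -1.0212]]
nut edge [ 46.5003 -14.3778  62.    ]
nut edge [47.4399 26.7965 62.    ]
stub [62.1889  5.8842 67.    ]
hd knob [-56.4369  39.4075 100.    ] [-55.7375  37.1306 100.    ]
0 [ 0.4905  0.3188 -0.3703] -21.219157763890784 2.4488766286898525
0 [ 0.4866  0.3127 -0.187 ] -10.714662793445692 2.0880738422719305
0 [ 0.4897  0.3182 -0.3084] -17.671255160562186 2.4925466773285874
[[-1.6248  0.8537]
 [ 1.9037 -0.8714]
 [-7.8399 -7.4826]
 [ 0.2111  0.2385]
 [ 1.2238 -1.1512]
 [ 5.0259 -5.7587]
 [-1.0375 -1.4747]
 [-5.0242  2.0914]
 [ 0.1721 -0.8807]]
1 [ 0.49    0.3179 -0.0838] -4.801750554804538 0.20186514752706586
1 [ 0.4863  0.3111 -0.0571] -3.273782694837819 0.3195824252275202
1 [ 0.4892  0.3171 -0.0646] -3.7009674408746362 0.5701186712199239
[[-0.9159  0.0285]
 [-0.0554 -0.2853]
 [-0.0431 -0.7324]
 [-0.4436  0.0772]
 [-0.2001 -1.2164]
 [-0.4768 -1.5024]
 [ 0.3638 -0.973 ]
 [ 0.1734 -1.9198]
 [ 0.187  -0.6679]]
--
[0.3167 0.3259 0.14  ]
[0.4263 0.4547 0.14  ]
[0.2672 0.3424 0.006 ]
[0.3973 0.4717 0.006 ]
[[-0.9057 -0.0005  0.4239]
 [-0.4239  0.0014 -0.9057]
 [-0.0002 -1.     -0.0015]]
cam in tool [-0.0799 -0.1629  0.0008] 
 [[ 0.0002  0.9565  0.2919]
 [-0.0003 -0.2919  0.9565]
 [ 1.     -0.0003  0.0002]]
```

Emit:
{"op": "carry_out", "data": {
  "series": [
    {"travel": [-21.6, -3, -28.8], "spin": 0},
    {"travel": [-21.6, -3, -28.8], "spin": 0},
    {"travel": [-21.6, -3, -28.8], "spin": 0},
    {"travel": [-21.6, -3, -28.8], "spin": 0},
    {"travel": [-21.6, -3, -28.8], "spin": 0}
  ],
  "gripper": 0,
  "squeeze": 30
}}

```text
clock: 0.57
tcp_pos: [0.3016, -0.388, 0.2371]
ee_rot: [-0.44, 1.98, -1.979]
ft_force: [0.0, 0.8, 0.5]
grip_width: 0.0872
```

Emit:
{"op": "carry_out", "data": {
  "series": [
    {"travel": [-21.6, -3, -28.8], "spin": 0},
    {"travel": [-21.6, -3, -28.8], "spin": 0},
    {"travel": [-21.6, -3, -28.8], "spin": 0},
    {"travel": [-21.6, -3, -28.8], "spin": 0},
    {"travel": [-21.6, -3, -28.8], "spin": 0}
  ]
}}

```text
clock: 0.98
tcp_pos: [0.3383, -0.2119, 0.2525]
ee_rot: [-0.44, 1.979, -1.979]
ft_force: [1.1, 0.1, 0.7]
grip_width: 0.0872
```

Emit:
{"op": "carry_out", "data": {
  "series": [
    {"travel": [-21.6, 0, -28.8], "spin": 0},
    {"travel": [-21.6, 0, -28.8], "spin": 0},
    {"travel": [-21.6, 0, -28.8], "spin": 0},
    {"travel": [-21.6, 0, -28.8], "spin": 0},
    {"travel": [-21.6, 0, -28.8], "spin": 0}
  ]
}}

```text
clock: 1.4
tcp_pos: [0.3751, -0.0357, 0.2526]
ee_rot: [-0.439, 1.979, -1.979]
ft_force: [1.4, -0.8, -0.1]
grip_width: 0.087
```

```bash
python3 - <<'E'
from rig import env
import cv2
cv2.imwrite("pics/w1.png",env.capture("wrist"));o=env.get_obs();print(o['q'],o['tcp_pos'])
E
```

```text
[-0.29341858 -0.43819774  2.07531277  0.0048499   1.50440706  0.83426471] [ 0.37587018 -0.02972373  0.25257221]
```

View pics/w1.png

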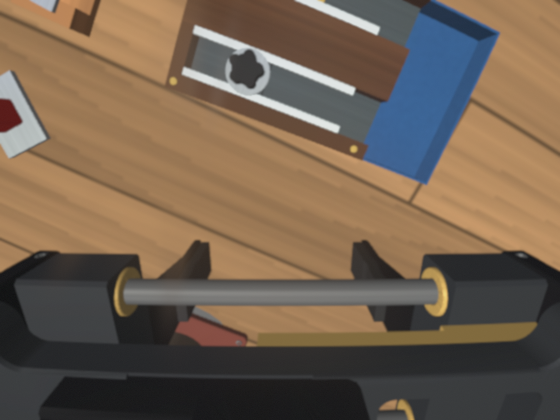

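Emit:
{"op": "carry_out", "data": {
  "series": [
    {"travel": [-21.6, 0, -28.8], "spin": 0},
    {"travel": [-21.6, 0, -28.8], "spin": 0},
    {"travel": [-21.6, 0, -28.8], "spin": 0},
    {"travel": [-21.6, 0, -28.8], "spin": 0},
    {"travel": [-21.6, 0, -28.8], "spin": 0}
  ]
}}

```text
clock: 1.87
tcp_pos: [0.412, 0.1404, 0.2525]
ee_rot: [-0.44, 1.979, -1.979]
ft_force: [0.8, -0.2, 0.1]
grip_width: 0.087
```

Emit:
{"op": "carry_out", "data": {
  "series": [
    {"travel": [-21.6, 0, -28.8], "spin": 0},
    {"travel": [-21.6, 0, -28.8], "spin": 0},
    {"travel": [-21.6, 0, -28.8], "spin": 0},
    {"travel": [-21.6, 0, -28.8], "spin": 0},
    {"travel": [-21.6, 0, -28.8], "spin": 0}
  ]
}}

```text
clock: 2.28
tcp_pos: [0.4487, 0.3166, 0.2521]
ee_rot: [-0.441, 1.979, -1.979]
ft_force: [2.0, -1.0, 0.9]
grip_width: 0.0873
```

Emit:
{"op": "carry_out", "data": {
  "series": [
    {"travel": [0, 0, 0], "spin": 7},
    {"travel": [0, 0, 0], "spin": 7},
    {"travel": [0, 0, 0], "spin": 7},
    {"travel": [0, 0, 0], "spin": 7},
    {"travel": [0, 0, 0], "spin": 0}
  ]
}}

```text
clock: 2.7
tcp_pos: [0.4487, 0.3148, 0.252]
ee_rot: [-0.059, -2.193, 2.194]
ft_force: [-0.7, -0.7, 0.4]
grip_width: 0.0867
```

```bash
python3 - <<'E'
from rig import env
import cv2
from h import *
o=env.get_obs();print(o['q'],o['tcp_pos'],R.from_rotvec(o['ee_rot']).as_matrix())
W=env.get_calibration('wrist');np.save('W2.npy',W,allow_pickle=True)
cv2.imwrite("pics/w2.png",env.capture("wrist"))
E
```

```text
[ 4.67902989e-01  1.86389546e-02  1.69148280e+00 -9.89121350e-05
  1.43246444e+00  2.09372322e+00] [0.44870758 0.3147737  0.25201254] [[-9.98486978e-01 -8.42563741e-04 -5.49822293e-02]
 [ 5.49826914e-02 -5.35538513e-04 -9.98487164e-01]
 [ 8.11843979e-04 -9.99999502e-01  5.81054653e-04]]
```

View pics/w2.png

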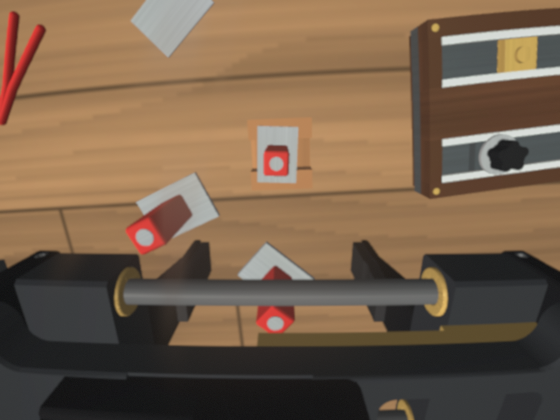

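Wrist view: the scraper's handle disc is at (276,162), squarely on its block. The board's closed-end screws are at (435,28) and (436,191), and the nut is at (518,55) in the far-from-robot slot.

```bash
python3 - <<'E'
from h import *
np.set_printoptions(precision=4,suppress=True)
W=np.load('W2.npy',allow_pickle=True).item()
print('scraper top',ray((276,163),W,.121))
pl=[ray(p,W,.046) for p in((257,126),(298,126),(299,184),(258,184))];print(np.array(pl))
s1,s2=ray((435,28),W,.072),ray((436,191),W,.072);print('screws',s1,s2)
d=s1-s2;print('yaw',np.degrees(np.arctan2(d[1],d[0])),np.linalg.norm(d))
for p in((498,38),(498,72),(536,38),(536,72)):print('nut',ray(p,W,.062))
for p in((442,38),(442,52),(442,86),(442,72),(442,137),(442,184)):print('lip',ray(p,W,.072))
E
```

```text
scraper top [0.4874 0.3162 0.121 ]
[[0.5235 0.3384 0.046 ]
 [0.5207 0.2882 0.046 ]
 [0.448  0.2897 0.046 ]
 [0.4509 0.3427 0.046 ]]
screws [0.6173 0.1382 0.072 ] [0.436  0.1225 0.072 ]
yaw 4.949263025385602 0.1820202417919879
nut [0.6089 0.0582 0.062 ]
nut [0.5724 0.0542 0.062 ]
nut [0.6092 0.011  0.062 ]
nut [0.5721 0.0058 0.062 ]
lip [0.6072 0.1298 0.072 ]
lip [0.5931 0.1288 0.072 ]
lip [0.5576 0.1262 0.072 ]
lip [0.5724 0.1273 0.072 ]
lip [0.5011 0.1213 0.072 ]
lip [0.4445 0.1158 0.072 ]
```

Emit:
{"op": "carry_out", "data": {
  "series": [
    {"travel": [-19, 0, -1.5], "spin": 0},
    {"travel": [-19, 36, -1.5], "spin": 0},
    {"travel": [0, 40, 0], "spin": 0},
    {"travel": [0, 40, 0], "spin": 0},
    {"travel": [0, 30, 0], "spin": 0}
  ]
}}

```text
clock: 3.17
tcp_pos: [0.4858, 0.315, 0.1031]
ee_rot: [-0.049, -2.195, 2.198]
ft_force: [-0.5, -0.1, 0.2]
grip_width: 0.0875
```

```bash
python3 - <<'E'
from rig import env
import cv2,numpy as np
a=env.capture("wrist");b=env.capture("side")
cv2.imwrite("pics/w3.png",np.hstack([cv2.resize(a,(400,300)),cv2.resize(b,(400,300))]));print(env.get_obs()['tcp_pos'],env.get_obs()['ft_force'])
E
```

```text
[0.48234107 0.31346953 0.09994412] [-1.53556893 -0.27749388  0.31385032]
```

View pics/w3.png

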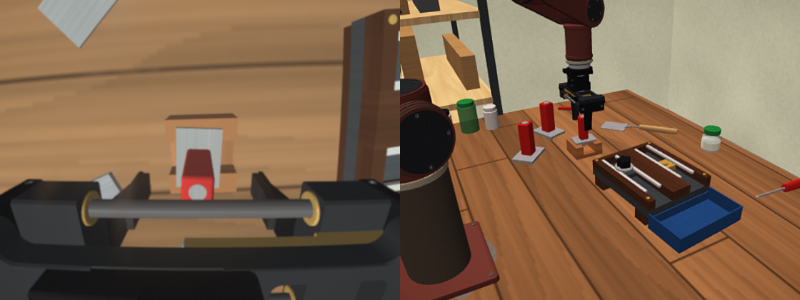

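The handle is centred between the open fingers. I'll go down the rest of the way, then close.

Emit:
{"op": "carry_out", "data": {
  "series": [
    {"travel": [-4, 12, -2], "spin": 0},
    {"travel": [0, 12, 0], "spin": 0},
    {"travel": [0, 0, 0], "spin": 0},
    {"travel": [0, 0, 0], "spin": 0},
    {"travel": [0, 0, 0], "spin": 0}
  ]
}}

```text
clock: 3.68
tcp_pos: [0.4919, 0.3183, 0.0841]
ee_rot: [-0.058, -2.198, 2.196]
ft_force: [-0.1, -0.0, 0.7]
grip_width: 0.0869
```

Emit:
{"op": "carry_out", "data": {
  "series": [
    {"travel": [0, 0, 0], "spin": 0},
    {"travel": [0, 0, 0], "spin": 0},
    {"travel": [0, 0, 0], "spin": 0},
    {"travel": [0, 0, 0], "spin": 0},
    {"travel": [0, 0, 0], "spin": 0}
  ],
  "gripper": 255,
  "squeeze": 35
}}

```text
clock: 4.1
tcp_pos: [0.4911, 0.3179, 0.0828]
ee_rot: [-0.056, -2.196, 2.196]
ft_force: [0.5, -0.4, -0.4]
grip_width: 0.0618
```

Emit:
{"op": "carry_out", "data": {
  "series": [
    {"travel": [0, 0, 0], "spin": 0},
    {"travel": [0, 0, 0], "spin": 0},
    {"travel": [0, 0, 0], "spin": 0},
    {"travel": [0, 0, 0], "spin": 0},
    {"travel": [0, 0, 0], "spin": 0}
  ]
}}

```text
clock: 4.52
tcp_pos: [0.491, 0.3178, 0.0825]
ee_rot: [-0.056, -2.196, 2.196]
ft_force: [-0.3, -0.1, -0.1]
grip_width: 0.0278
```

Emit:
{"op": "carry_out", "data": {
  "series": [
    {"travel": [0, 0, 0], "spin": 0},
    {"travel": [0, 0, 0], "spin": 0},
    {"travel": [0, -4, 0], "spin": 0},
    {"travel": [0, -15, 0], "spin": 0},
    {"travel": [0, -25, 0], "spin": 0}
  ]
}}

```text
clock: 4.93
tcp_pos: [0.4882, 0.3166, 0.1234]
ee_rot: [-0.048, -2.189, 2.196]
ft_force: [0.8, -0.3, -2.7]
grip_width: 0.0258
```

Emit:
{"op": "carry_out", "data": {
  "series": [
    {"travel": [0, -30, 0], "spin": 0},
    {"travel": [0, -30, 0], "spin": 0},
    {"travel": [0, -16, 0], "spin": 0},
    {"travel": [0, 0, 0], "spin": -4},
    {"travel": [0, 0, 0], "spin": -4}
  ]
}}

```text
clock: 5.35
tcp_pos: [0.4918, 0.3183, 0.2046]
ee_rot: [-0.097, 2.174, -2.171]
ft_force: [0.2, 0.7, -2.9]
grip_width: 0.0254
```

```bash
python3 - <<'E'
from rig import env
import cv2
from h import *
o=env.get_obs();print(o['q'],o['tcp_pos'],o['grip_width'],o['ft_force'],R.from_rotvec(o['ee_rot']).as_matrix())
W=env.get_calibration('wrist');np.save('W4.npy',W,allow_pickle=True)
cv2.imwrite("pics/w4.png",env.capture("wrist"));cv2.imwrite("pics/s4.png",env.capture("side"))
E
```

```text
[4.39773950e-01 1.37907349e-01 1.65448511e+00 1.28470023e-04
 1.34594025e+00 1.91865862e+00] [0.49177477 0.31829505 0.20463598] 0.025443530643796966 [ 0.22333128  0.70052401 -2.88243668] [[-0.99577733  0.00289643  0.09175576]
 [-0.09175171  0.00150119 -0.99578078]
 [-0.00302195 -0.99999468 -0.0012291 ]]
```

View pics/w4.png

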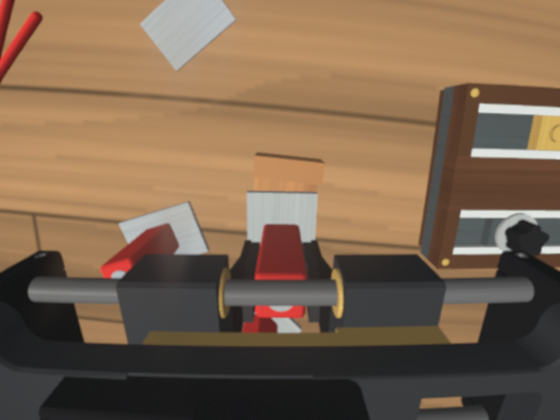

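View pics/s4.png

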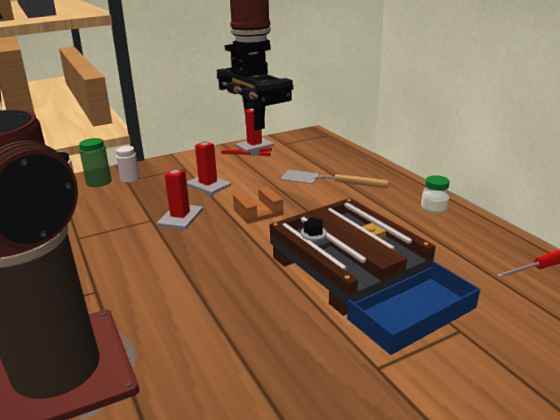

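```bash
python3 - <<'E'
import cv2
a=cv2.imread("pics/w4.png");b=cv2.imread("pics/w2.png")
cv2.imwrite("pics/c5.png",cv2.resize(a[70:280,410:560],None,fx=2.8,fy=2.8,interpolation=cv2.INTER_CUBIC))
cv2.imwrite("pics/c6.png",cv2.resize(b[0:210,400:560],None,fx=2.8,fy=2.8,interpolation=cv2.INTER_CUBIC))
E
```

```text
(no output)
```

View pics/c5.png

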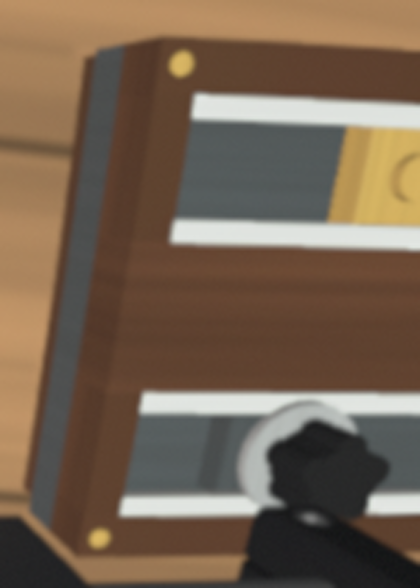

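View pics/c6.png

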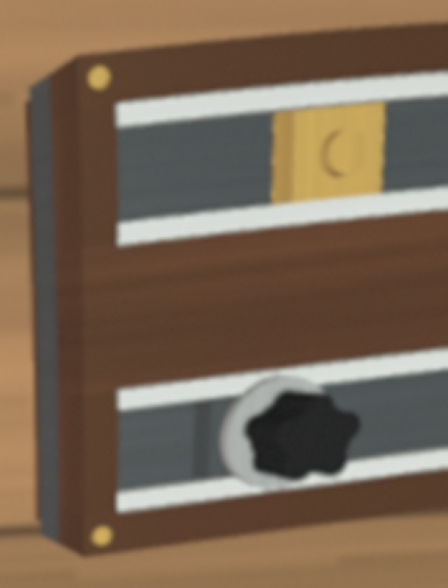

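```bash
cat > m2.py <<'E'
from h import *
a=np.array;np.set_printoptions(precision=4,suppress=True)
X=[81,73,37,29,-29,-37,-73,-81]
P=a([[x,105,72] for x in X]+[[100,120,72],[-100,120,72]])/1e3
W2=np.load('W2.npy',allow_pickle=True).item();W4=np.load('W4.npy',allow_pickle=True).item()
u2=a([[117,102],[117,127],[117,222],[117,246],[117,388],[117,411],[117,492],[117,513],[80,57],[84,555]])/2.8+[400,0]
u4=a([[193,95],[188,120],[174,220],[170,243],[143,392],[138,414],[123,493],[119,516],[163,38],[80,555]])/2.8+[410,70]
for o in([(P,u2,W2)],[(P,u4,W4)],[(P,u2,W2),(P,u4,W4)]):
    p,r=fit(o,[.538,.02,.087]);print(p,np.degrees(p[2]),abs(r).max())
def inb(w):
    c,s=np.cos(p[2]),np.sin(p[2]);d=w[:2]-p[:2];return a([c*d[0]+s*d[1],-s*d[0]+c*d[1]])*1e3
for q in((293,158),(385,155),(340,152)):print('nut',inb(ray(a(q)/2.8+[400,0],W2,.062)))
for q in((247,192),(317,193),(282,192)):
    w=ray(q,W4,.168);print('plate far edge',w)
Rt=R.from_rotvec(a([-.097,2.174,-2.171])).as_matrix()
for t in((55,62),(55,75)): print('slot target',t,tf(p,a([[t[0],t[1],52]])/1e3))
E
python3 m2.py
```

```text
[0.5362 0.0187 0.0845] 4.842823592073974 0.8935835482709535
[0.5368 0.0187 0.0911] 5.217887643632503 1.2532003677125658
[0.5364 0.0187 0.0878] 5.02953973794945 1.443331400435909
nut [55.1682 24.469 ]
nut [ 52.7046 -16.8748]
nut [55.6155  3.6354]
plate far edge [0.5211 0.3439 0.168 ]
plate far edge [0.5249 0.2946 0.168 ]
plate far edge [0.5233 0.3193 0.168 ]
slot target (55, 62) [[0.5858 0.0853 0.052 ]]
slot target (55, 75) [[0.5847 0.0982 0.052 ]]
```

Emit:
{"op": "carry_out", "data": {
  "series": [
    {"travel": [-7.5, 0, 23.5], "spin": 0},
    {"travel": [-7.5, 0, 23.5], "spin": 0},
    {"travel": [-7.5, 0, 23.5], "spin": 0},
    {"travel": [-7.5, 0, 23.5], "spin": 0},
    {"travel": [-7.5, 0, 23.5], "spin": 0}
  ]
}}

```text
clock: 5.87
tcp_pos: [0.5385, 0.2031, 0.2018]
ee_rot: [-0.096, 2.178, -2.178]
ft_force: [0.0, -1.1, -4.0]
grip_width: 0.0257
```

Emit:
{"op": "carry_out", "data": {
  "series": [
    {"travel": [-7.5, 0, 23.5], "spin": 0},
    {"travel": [-7.5, 0, 23.5], "spin": 0},
    {"travel": [-7.5, 0, 23.5], "spin": 0},
    {"travel": [-7.5, 0, 23.5], "spin": 0},
    {"travel": [-7.5, 0, 23.5], "spin": 0}
  ]
}}

```text
clock: 6.28
tcp_pos: [0.5864, 0.0893, 0.2018]
ee_rot: [-0.095, 2.178, -2.178]
ft_force: [0.4, 0.3, -3.1]
grip_width: 0.0258
```

Emit:
{"op": "carry_out", "data": {
  "series": [
    {"travel": [0, 20, 0], "spin": 0},
    {"travel": [0, 20, 0], "spin": 0},
    {"travel": [0, 15, 0], "spin": 0},
    {"travel": [0, 0, 0], "spin": 0},
    {"travel": [0, 0, 0], "spin": 0}
  ]
}}

```text
clock: 6.7
tcp_pos: [0.5853, 0.0904, 0.1461]
ee_rot: [-0.099, 2.179, -2.178]
ft_force: [0.0, -1.2, -2.2]
grip_width: 0.0259
```

```bash
python3 - <<'E'
from rig import env
import cv2
from h import *
o=env.get_obs();print(o['q'],o['tcp_pos'],o['grip_width'],o['ft_force'],R.from_rotvec(o['ee_rot']).as_matrix())
W=env.get_calibration('wrist');np.save('W5.npy',W,allow_pickle=True)
cv2.imwrite("pics/w5.png",env.capture("wrist"));cv2.imwrite("pics/s5.png",cv2.resize(env.capture("scene")[100:310,100:380],None,fx=2.5,fy=2.5))
E
```

```text
[2.00341365e-02 2.10615483e-01 1.68582694e+00 7.76571452e-05
 1.24877640e+00 1.50360183e+00] [0.58526576 0.09036789 0.14607808] 0.025888868859046926 [ 0.04015998 -1.15094194 -2.17881982] [[-9.96193595e-01 -3.62691614e-03  8.70928609e-02]
 [-8.70934374e-02  1.00834894e-06 -9.96200147e-01]
 [ 3.61304657e-03 -9.99993423e-01 -3.16885105e-04]]
```

View pics/w5.png

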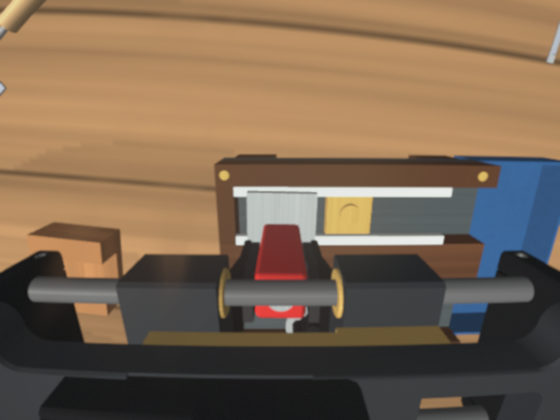

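View pics/s5.png

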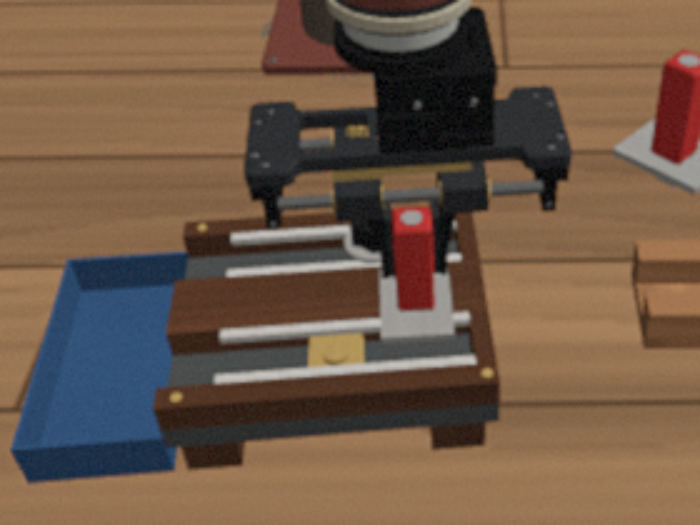

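```bash
python3 - <<'E'
from h import *
a=np.array;np.set_printoptions(precision=4,suppress=True)
W=np.load('W5.npy',allow_pickle=True).item();p=a([.5364,.0187,.0878])
def inb(w):
    c,s=np.cos(p[2]),np.sin(p[2]);d=w[:2]-p[:2];return a([c*d[0]+s*d[1],-s*d[0]+c*d[1]])*1e3
for q in((247,193),(317,193)):print('plate',inb(ray(q,W,.1095)))
for q in((235,188),(451,188),(236,196),(451,195),(236,236),(443,236),(224,175),(483,177)):print(q,'board',inb(ray(q,W,.072)))
for q in((326,232),(371,232)):print(q,'nut',inb(ray(q,W,.062)))
print(inb(a([.5853,.0904])))
E
```

```text
plate [85.6136 89.8483]
plate [85.5665 40.4034]
(235, 188) board [ 80.4924 104.2029]
(451, 188) board [ 80.6456 -78.9578]
(236, 196) board [ 73.5849 103.678 ]
(451, 195) board [ 74.4946 -80.0134]
(236, 236) board [ 37.245  105.3736]
(443, 236) board [ 36.6003 -79.2752]
(224, 175) board [ 91.5122 112.8058]
(483, 177) board [  90.351  -105.7849]
(326, 232) nut [36.9354 24.699 ]
(371, 232) nut [ 36.7962 -16.7324]
[54.9988 67.1359]
```

Emit:
{"op": "carry_out", "data": {
  "series": [
    {"travel": [-4, 0, 0], "spin": 0},
    {"travel": [0, 8, 0], "spin": 0},
    {"travel": [0, 10, 0], "spin": 0},
    {"travel": [0, 8, 0], "spin": 0},
    {"travel": [0, 0, 0], "spin": 0}
  ]
}}

```text
clock: 7.22
tcp_pos: [0.5885, 0.0907, 0.1185]
ee_rot: [-0.102, 2.178, -2.178]
ft_force: [-1.0, 0.4, -3.7]
grip_width: 0.026
```

Emit:
{"op": "carry_out", "data": {
  "series": [
    {"travel": [0, 0, 0], "spin": 0},
    {"travel": [0, 2, 0], "spin": 0},
    {"travel": [0, 1, 0], "spin": 0},
    {"travel": [0, 0, 0], "spin": 0},
    {"travel": [0, 0, 0], "spin": 0}
  ]
}}

```text
clock: 7.63
tcp_pos: [0.5906, 0.0907, 0.1187]
ee_rot: [-0.096, 2.176, -2.176]
ft_force: [0.2, -0.3, -2.2]
grip_width: 0.0256
```

```bash
python3 - <<'E'
from rig import env
import cv2
from h import *
o=env.get_obs();print(o['tcp_pos'],o['grip_width'],o['ft_force'])
W=env.get_calibration('wrist');np.save('W6.npy',W,allow_pickle=True)
cv2.imwrite("pics/w6.png",cv2.resize(env.capture("wrist")[130:270,180:480],None,fx=2.5,fy=2.5));cv2.imwrite("pics/s6.png",cv2.resize(env.capture("side")[150:350,230:490],None,fx=2.5,fy=2.5))
E
```

```text
[0.59063778 0.09074902 0.11874366] 0.025556461585672666 [ 0.22338867 -0.25154965 -2.21812115]
```

View pics/w6.png

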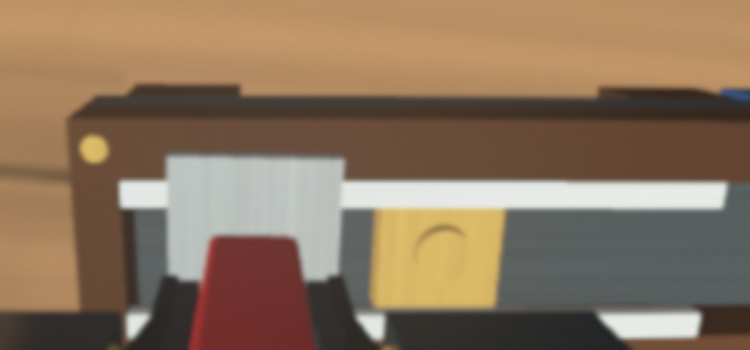

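View pics/s6.png

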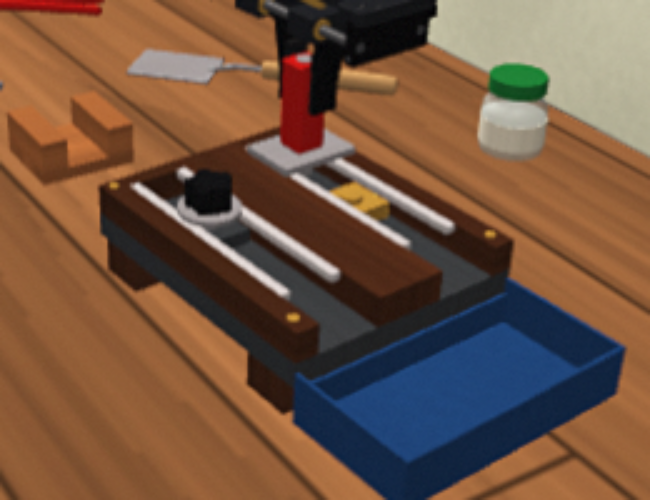

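Emit:
{"op": "carry_out", "data": {
  "series": [
    {"travel": [0, 1, 0], "spin": 0},
    {"travel": [0, 1, 0], "spin": 0},
    {"travel": [0, 0, 0], "spin": 0},
    {"travel": [0, 0, 0], "spin": 0},
    {"travel": [0, 0, 0], "spin": 0}
  ]
}}

```text
clock: 8.15
tcp_pos: [0.5905, 0.0908, 0.1165]
ee_rot: [-0.097, 2.176, -2.176]
ft_force: [-0.7, -1.1, -2.7]
grip_width: 0.026
```

Emit:
{"op": "carry_out", "data": {
  "series": [
    {"travel": [0, 1, 0], "spin": 0},
    {"travel": [0, 0, 0], "spin": 0},
    {"travel": [0, 0, 0], "spin": 0},
    {"travel": [0, 0, 0], "spin": 0},
    {"travel": [0, 0, 0], "spin": 0}
  ]
}}

```text
clock: 8.57
tcp_pos: [0.5905, 0.0908, 0.1155]
ee_rot: [-0.097, 2.176, -2.176]
ft_force: [0.6, 0.3, -2.9]
grip_width: 0.0257
```

Emit:
{"op": "carry_out", "data": {
  "series": [
    {"travel": [0, 0, 8], "spin": 0},
    {"travel": [0, 0, 8], "spin": 0},
    {"travel": [0, 0, 8], "spin": 0},
    {"travel": [0, 0, 8], "spin": 0},
    {"travel": [0, 0, 8], "spin": 0}
  ]
}}

```text
clock: 8.98
tcp_pos: [0.5942, 0.0498, 0.1156]
ee_rot: [-0.096, 2.176, -2.176]
ft_force: [-0.2, 1.0, -3.3]
grip_width: 0.0261
```

Emit:
{"op": "carry_out", "data": {
  "series": [
    {"travel": [0, 0, 8], "spin": 0},
    {"travel": [0, 0, 8], "spin": 0},
    {"travel": [0, 0, 8], "spin": 0},
    {"travel": [0, 0, 8], "spin": 0},
    {"travel": [0, 0, 8], "spin": 0}
  ]
}}

```text
clock: 9.4
tcp_pos: [0.5977, 0.0103, 0.1156]
ee_rot: [-0.097, 2.176, -2.176]
ft_force: [-0.3, 0.9, -2.9]
grip_width: 0.0257
```

```bash
python3 - <<'E'
from rig import env
import cv2
from h import *
o=env.get_obs();print(o['tcp_pos'],o['grip_width'],o['ft_force'])
cv2.imwrite("pics/w7.png",cv2.resize(env.capture("wrist")[130:270,180:480],None,fx=2.5,fy=2.5));cv2.imwrite("pics/s7.png",cv2.resize(env.capture("side")[150:350,230:490],None,fx=2.5,fy=2.5))
E
```

```text
[0.59765549 0.01030194 0.11556246] 0.025665283619626108 [-0.25495498  0.94850061 -2.87050602]
```

View pics/w7.png

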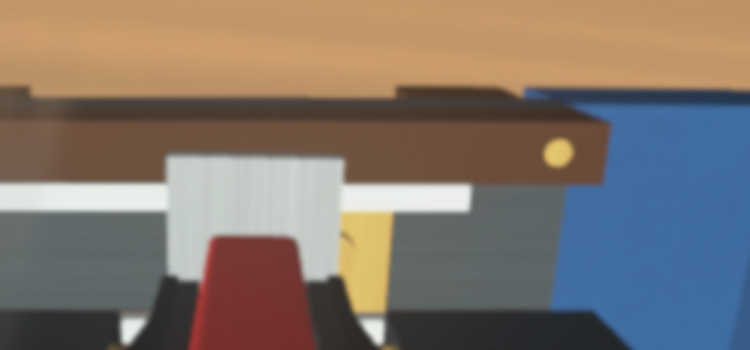

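View pics/s7.png

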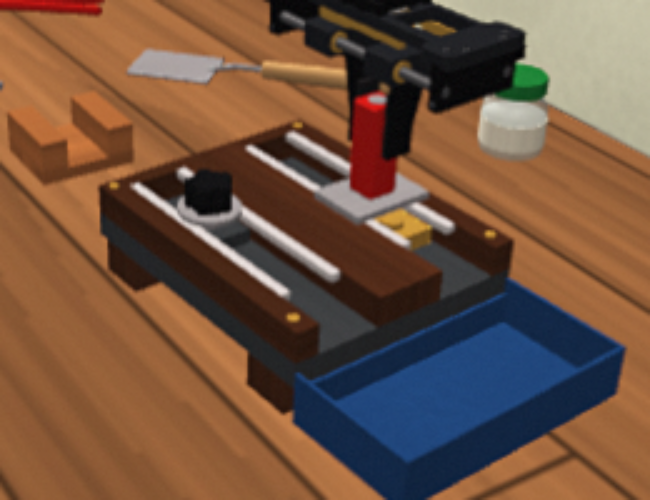

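The nut is moving just ahead of the shoulder plate and the scraper stays centred. The blade is now at y ≈ -15, so I'll keep pushing.

Emit:
{"op": "carry_out", "data": {
  "series": [
    {"travel": [0, 0, 8], "spin": 0},
    {"travel": [0, 0, 8], "spin": 0},
    {"travel": [0, 0, 8], "spin": 0},
    {"travel": [0, 0, 8], "spin": 0},
    {"travel": [0, 0, 8], "spin": 0}
  ]
}}

```text
clock: 9.92
tcp_pos: [0.6012, -0.0296, 0.1155]
ee_rot: [-0.097, 2.176, -2.176]
ft_force: [-0.5, 0.6, -1.7]
grip_width: 0.0261
```

Emit:
{"op": "carry_out", "data": {
  "series": [
    {"travel": [0, 0, 8], "spin": 0},
    {"travel": [0, 0, 8], "spin": 0},
    {"travel": [0, 0, 8], "spin": 0},
    {"travel": [0, 0, 6], "spin": 0},
    {"travel": [0, 0, 6], "spin": 0}
  ]
}}

```text
clock: 10.33
tcp_pos: [0.6044, -0.0654, 0.1155]
ee_rot: [-0.096, 2.176, -2.176]
ft_force: [-0.1, 0.6, -2.5]
grip_width: 0.0256
```

Emit:
{"op": "carry_out", "data": {
  "series": [
    {"travel": [0, 0, 5], "spin": 0},
    {"travel": [0, 0, 5], "spin": 0},
    {"travel": [0, 0, 5], "spin": 0},
    {"travel": [0, 0, 0], "spin": 0},
    {"travel": [0, 0, 0], "spin": 0}
  ]
}}

```text
clock: 10.75
tcp_pos: [0.6057, -0.0799, 0.1155]
ee_rot: [-0.096, 2.176, -2.176]
ft_force: [0.6, 0.8, -3.7]
grip_width: 0.0258
```

```bash
python3 - <<'E'
from rig import env
import cv2
from h import *
o=env.get_obs();print(o['tcp_pos'],o['grip_width'],o['ft_force'])
cv2.imwrite("pics/w8.png",cv2.resize(env.capture("wrist")[130:270,180:480],None,fx=2.5,fy=2.5));cv2.imwrite("pics/s8.png",cv2.resize(env.capture("side")[150:350,230:490],None,fx=2.5,fy=2.5))
E
```

```text
[ 0.60569287 -0.07991732  0.11554945] 0.025784560924513394 [ 0.5908825   0.8179628  -3.68474944]
```

View pics/w8.png

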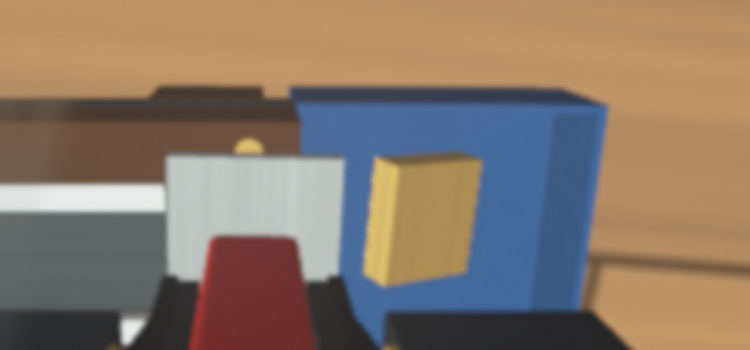

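View pics/s8.png

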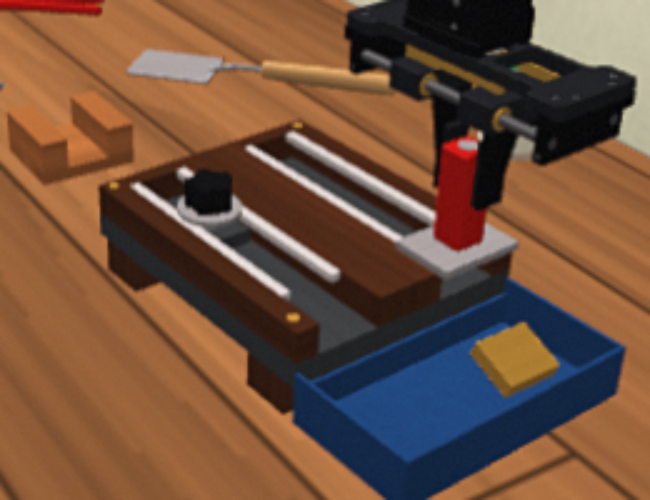

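The nut has dropped into the tray upside down. I'll draw the scraper back 35 mm, lower it until its shoulder seats, and let go.

Emit:
{"op": "carry_out", "data": {
  "series": [
    {"travel": [0, 0, -9], "spin": 0},
    {"travel": [0, 0, -9], "spin": 0},
    {"travel": [0, 0, -9], "spin": 0},
    {"travel": [0, 0, -8], "spin": 0},
    {"travel": [0, 0, 0], "spin": 0}
  ]
}}

```text
clock: 11.27
tcp_pos: [0.6022, -0.0423, 0.1154]
ee_rot: [-0.099, 2.176, -2.174]
ft_force: [0.2, -0.5, -2.0]
grip_width: 0.0258
```

Emit:
{"op": "carry_out", "data": {
  "series": [
    {"travel": [0, 0.5, 0], "spin": 0},
    {"travel": [0, 0.5, 0], "spin": 0},
    {"travel": [0, 0, 0], "spin": 0},
    {"travel": [0, 0, 0], "spin": 0},
    {"travel": [0, 0, 0], "spin": 0}
  ]
}}

```text
clock: 11.68
tcp_pos: [0.6026, -0.0451, 0.1145]
ee_rot: [-0.096, 2.176, -2.176]
ft_force: [-0.8, 0.3, -2.5]
grip_width: 0.026
```

Emit:
{"op": "carry_out", "data": {
  "series": [
    {"travel": [0, 0.7, 0], "spin": 0},
    {"travel": [0, 0, 0], "spin": 0},
    {"travel": [0, 0, 0], "spin": 0},
    {"travel": [0, 0, 0], "spin": 0},
    {"travel": [0, 0, 0], "spin": 0}
  ]
}}

```text
clock: 12.1
tcp_pos: [0.6028, -0.0451, 0.1144]
ee_rot: [-0.096, 2.175, -2.176]
ft_force: [-3.5, -2.1, 4.3]
grip_width: 0.026
```

Emit:
{"op": "carry_out", "data": {
  "series": [
    {"travel": [0, 0.7, 0], "spin": 0},
    {"travel": [0, 0, 0], "spin": 0},
    {"travel": [0, 0, 0], "spin": 0},
    {"travel": [0, 0, 0], "spin": 0},
    {"travel": [0, 0, 0], "spin": 0}
  ]
}}

```text
clock: 12.52
tcp_pos: [0.603, -0.0451, 0.1144]
ee_rot: [-0.096, 2.175, -2.176]
ft_force: [-4.4, -0.9, 7.7]
grip_width: 0.0256
```

The shoulder is seated, since the upward force has come on. I'll back off a little and open.

Emit:
{"op": "carry_out", "data": {
  "series": [
    {"travel": [0, -0.7, 0], "spin": 0},
    {"travel": [0, 0, 0], "spin": 0},
    {"travel": [0, 0, 0], "spin": 0},
    {"travel": [0, 0, 0], "spin": 0},
    {"travel": [0, 0, 0], "spin": 0}
  ],
  "gripper": 0
}}

```text
clock: 12.93
tcp_pos: [0.6025, -0.0445, 0.1135]
ee_rot: [-0.097, 2.176, -2.176]
ft_force: [0.7, 0.2, -0.0]
grip_width: 0.0511
```

Emit:
{"op": "carry_out", "data": {
  "series": [
    {"travel": [0, 0, 0], "spin": 0},
    {"travel": [0, 0, 0], "spin": 0},
    {"travel": [0, 0, 0], "spin": 0},
    {"travel": [0, 0, 0], "spin": 0},
    {"travel": [0, 0, 0], "spin": 0}
  ]
}}

```text
clock: 13.35
tcp_pos: [0.6026, -0.0447, 0.1138]
ee_rot: [-0.097, 2.176, -2.176]
ft_force: [0.1, 0.0, -0.3]
grip_width: 0.0828
```

```bash
python3 - <<'E'
from rig import env
import cv2
from h import *
o=env.get_obs();print(o['tcp_pos'],o['grip_width'],o['ft_force'])
cv2.imwrite("pics/s9.png",cv2.resize(env.capture("side")[150:350,230:490],None,fx=2.5,fy=2.5))
E
```

```text
[ 0.60255317 -0.04468502  0.11380843] 0.08282055751627221 [ 0.13623165  0.01937665 -0.26504644]
```

View pics/s9.png

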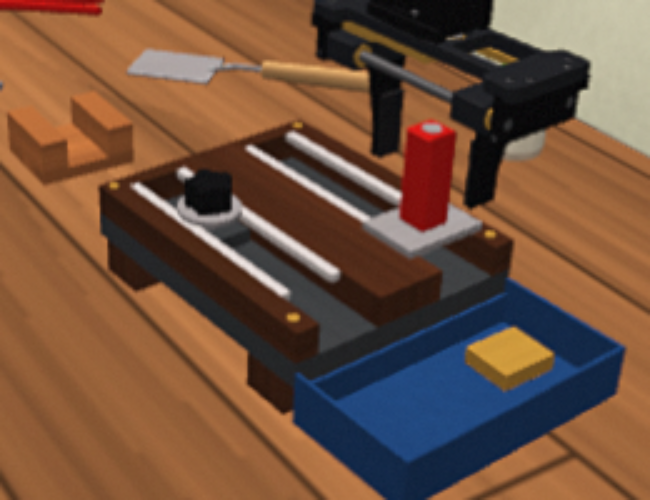

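The scraper stands upright, clear of the open fingers. I'll rise straight up and check again.

Emit:
{"op": "carry_out", "data": {
  "series": [
    {"travel": [0, -15, 0], "spin": 0},
    {"travel": [0, -25, 0], "spin": 0},
    {"travel": [0, -30, 0], "spin": 0},
    {"travel": [0, -30, 0], "spin": 0},
    {"travel": [0, -20, 0], "spin": 0}
  ]
}}

```text
clock: 13.82
tcp_pos: [0.6035, -0.0449, 0.2372]
ee_rot: [-0.093, 2.173, -2.175]
ft_force: [0.1, -0.5, 0.8]
grip_width: 0.0869
```

Emit:
{"op": "carry_out", "data": {
  "series": [
    {"travel": [0, 0, 0], "spin": 0},
    {"travel": [0, 0, 0], "spin": 0},
    {"travel": [0, 0, 0], "spin": 0},
    {"travel": [0, 0, 0], "spin": 0},
    {"travel": [0, 0, 0], "spin": 0}
  ]
}}

```text
clock: 14.23
tcp_pos: [0.6016, -0.0445, 0.2319]
ee_rot: [-0.1, 2.178, -2.177]
ft_force: [-0.4, 0.4, 0.7]
grip_width: 0.087
```

```bash
python3 - <<'E'
from rig import env
import cv2
from h import *
o=env.get_obs();print(o['clock'],o['tcp_pos'],o['ft_force'])
a=cv2.resize(env.capture("scene")[100:310,100:380],None,fx=1.42,fy=1.42);b=cv2.resize(env.capture("side")[150:350,230:490],None,fx=1.49,fy=1.49)
cv2.imwrite("pics/f.png",np.hstack([a[:298],b[:298]]))
E
```

```text
14.2333 [ 0.6015815  -0.04452603  0.23186969] [-0.44812357  0.38561589  0.68213568]
```

View pics/f.png

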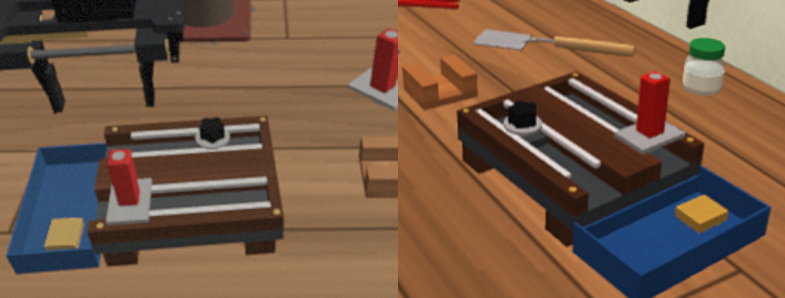

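Both views agree. The scraper stands in the near slot at (122,185), the nut lies flat in the tray at (65,233), and the hold-down hasn't visibly moved.

```bash
python3 -c "
from rig import env
print(env.sign_off())"
```

```text
the job is handed in; nothing more can be done
None
```

The nut is out of its slot and in the blue tray, and the scraper is standing upright in that slot, released. I handed the job in at about 14.2 s of the 40 s allowed. No verdict was reported.

- **What I did:** I took the smallest red-handled scraper off its grooved block and lowered its blade into the nut's slot (board x = +55 mm), about 60 mm behind the nut's centre. I pushed the nut out of the open end, drew the scraper back about 35 mm, seated its shoulder on the board and let go.
- **Last checks:** After I raised the gripper, the scene and side pictures both showed the scraper upright, the nut lying upside down in the tray, and the hold-down with no visible shift. I judged the hold-down by eye and did not re-measure it. The wrist force at the end was about 1 N, which is only noise, so the robot was touching nothing. The highest force I read was about 9 N, when the shoulder seated.
- **Disagreements:** The scene and side cameras differed by about 6–7 mm on the starting positions. I relied on the wrist camera instead, whose view of the board matched its stated dimensions to within about 2 mm at most points (up to 7 mm along y at the corner screws, whose spacing isn't specified). The scraper was about 4 mm off-centre over the slot, and I corrected that before lowering it.

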